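# Unstack the brass fittings into their trays

## Task

The finished brass fittings are piled up in one stack: take it apart from the top and lay each fitting in the felt-lined wooden tray made to its outline, so that it lies flat on the felt inside the rim. Keep every piece upright, set it down without dropping it, and leave them all released and at rest.

Things in the scene. Friction and masses are not known exactly. Their poses are not given: they have to be found in the camera images.
- bar: top of the stack: brass bar with a row of five flat studs, 18 wide (its x) by 100 long (its y) by 24 mm high, about 0.12 kg; it bridges the square and the round cap, lying along the stack's length. Origin: centre of its underside; z up.
- square: square brass cap, 44 by 44 mm, 24 mm high, about 0.13 kg; second layer, on one end of the long cover (either end), under the bar, about 10 mm from the round cap; its sides are roughly parallel to the cover's. Origin: centre of its underside; z up.
- round: round brass cap, diameter 44 mm, 24 mm high, about 0.11 kg; second layer, on the other end of the long cover, under the bar. Origin: centre of its underside; z up.
- cover: bottom of the stack, standing on the table: long brass box-shaped cover with a stud in each corner, 60 wide (its x) by 120 long (its y) by 28 mm high, about 0.30 kg; the second layer rests on its top 28 mm up, its centres 27 mm to either side of the cover's centre along y. Origin: centre of its underside; z up.
- tray_bar: shallow pale wooden tray with grey felt, long and narrow: inside 34 (its x) by 116 (its y) mm. Origin: centre of its underside (on the table); the felt lies 6 mm and the rim 11 mm above the table (the recess is 5 mm deep). Wall 6 mm thick. Fixed to the table.
- tray_square: shallow pale wooden tray with grey felt, square: inside 60 by 60 mm. Origin: centre of its underside (on the table); the felt lies 6 mm and the rim 11 mm above the table (the recess is 5 mm deep). Wall 6 mm thick. Fixed to the table.
- tray_round: shallow pale wooden tray with grey felt, round: inside diameter 60 mm. Origin: centre of its underside (on the table); the felt lies 6 mm and the rim 11 mm above the table (the recess is 5 mm deep). Wall 6 mm thick. Fixed to the table.
- tray_cover: shallow pale wooden tray with grey felt, the largest, long and wide: inside 76 (its x) by 136 (its y) mm. Origin: centre of its underside (on the table); the felt lies 6 mm and the rim 11 mm above the table (the recess is 5 mm deep). Wall 6 mm thick. Fixed to the table.

How it is judged:
By the outcome, as a careful person would: the job done as asked, in the order asked, and still so for the second after the job is handed in, with the robot touching nothing.
It also fails if it takes over 99 s, if anything falls off the work surface, if the arm or the gripper's body presses on something with over 40 N, if the wrist force passes 120 N, or if a joint passes its speed limit or range.

## Robot

A 6-joint arm with a two-finger parallel gripper is mounted at the origin on the work surface. World frame = base frame: x ahead of the robot, y to its left, z up, the work surface at z = 0. Lengths are in m, angles in rad, forces in N, time in s.
With the tool pointing down it reaches from about 0.35 to 0.725 m from the base axis. Payload 6 kg.
Tool frame: the origin (TCP) lies at the very end of the fingers, on their centre line; the grasp point (between the pads) lies 19 mm behind it; z points along the fingers, y is the direction in which the jaws open and shut (so a half turn about z gives the same grasp; the last joint's range is limited). The gripper opens to 85 mm and grips with 20 to 120 N. Pads are 22 mm wide; open, the fingers measure 114 mm over their backs; the gripper's body (76 mm by 85 mm) begins 54 mm behind the grasp point. The pads swing forward as they close: fully open they stand 13 mm farther back than shut.
Start: joints at [-0.842, 0.04, 0.085, 0, -1.615, -0.334], TCP at [0.231, -0.554, 0.193] pointing down, gripper open.
Joint ranges: [-2.56, 2.56], [-1.29, 2.01], [-1.08, 1.49], [-3.29, 1.98], [-2.81, -0.18], [-2.99, 2.99]. Speed limits (rad/s): [2.57, 2.57, 3.01, 3.14, 3.14, 3.14].

## Interface

Orientations are given as [roll, pitch, yaw] about the fixed x, y, z axes, in that order (R = Rz(yaw) Ry(pitch) Rx(roll)).
In Python, from plant import bot gives the robot as it stands. Calls block until the motion is done:
- bot.move_to(position, orientation): joint-space move of the TCP to a pose.
- bot.movel(position, speed=0.15, ori=None): straight line of the TCP; ori=None keeps the orientation; speed is the mean speed in m/s.
- bot.move_joints(angles): joint-space move.
- bot.move_gripper(opening, f_grip=None): finger opening in m; f_grip is the grip in N (None keeps the last); returns when the fingers have stopped.
- bot.dwell(seconds).
- bot.solve_ik(position, orientation): joint angles nearest the present ones, or None.
- bot.get_state(): the state.
- bot.read_camera(name): name is "side" or "top" or "wrist"; returns the picture (480x640x3 uint8, red, green, blue); there is no depth.
- bot.get_calibration(name): a dict with "mtx" (3x3 intrinsics, pixels), "k1" (the pictures are not rectified: a ray, as slopes to the right and down, at radius r is drawn at 1 + k1 r^2 times it, then the intrinsics apply), "R" (3x3) and "t" (3): a world point X has camera coordinates R X + t. Camera axes: x right, y down, z forward; pixel columns grow to the right and rows downward; lengths in m; the calibration is good to about 2 mm. A picture is of the moment at which its call begins: read the wrist's pose just before it. get_calibration takes no time and is no camera call; for the wrist camera it gives the pose at the moment of the call.
A pose or a line that the arm cannot do raises bot.MotionError and nothing moves.
- bot.hand_in(): hands the job in, once; it reports no verdict.
The state is a dict: "time_s": time; "qpos": joint angles; "joint_velocities": joint speeds; "tau": joint torques, N m; "tcp_pos": TCP position; "tcp_rot": TCP orientation; "contact_force": force on the tool from outside, world axes, zero at the start; "wrist_torque": the same for the moment, N m; "grip_width": finger opening in m.
Only numpy, scipy, OpenCV 4.12 (cv2) and the standard library are available. Lean on these libraries where they do the work, as an engineer would, in place of code of your own. Each camera call takes 0.05 s, during which the arm holds its last target. There are 200 camera calls.

## Working session

There is one attempt and no reset: what is moved stays moved. The work goes in short steps, each a Python script; the robot and the scene stay as the last script left them, time stands still between calls to the robot, and variables do not carry over. Pictures are saved under pics/ and viewed, about 12 in all and at most 16, crops included, and the job is handed in when it is done.

```bash
ls; mkdir -p pics; python3 - <<'E'
from plant import bot
import cv2,numpy as np
for n in("top","side"):
    cv2.imwrite(f"pics/{n}0.png",bot.read_camera(n)[:,:,::-1])
    c=bot.get_calibration(n);print(n,c)
c=bot.get_calibration("wrist");print(c);s=bot.get_state();print(s)
E
```

```text
pics
top {'mtx': array([[479.18798669,   0.        , 321.29936806],
       [  0.        , 479.18798669, 236.44592289],
       [  0.        ,   0.        ,   1.        ]]), 'k1': -0.0037298861076571757, 'R': array([[ 0.01619148, -0.99971833,  0.0173522 ],
       [-0.98987979, -0.01847429, -0.14070076],
       [ 0.1409817 , -0.01489844, -0.98990009]]), 't': array([-0.00097713,  0.56216473,  0.90949596])}
side {'mtx': array([[528.54371019,   0.        , 321.98624716],
       [  0.        , 528.54371019, 233.0618453 ],
       [  0.        ,   0.        ,   1.        ]]), 'k1': -0.02799999512573354, 'R': array([[ 0.95241606, -0.30479394, -0.00207348],
       [-0.18705539, -0.5791101 , -0.7934997 ],
       [ 0.24065312,  0.75612971, -0.60856711]]), 't': array([-0.53153714,  0.14418559,  0.83530442])}
{'mtx': array([[408.51465137,   0.        , 317.54935124],
       [  0.        , 408.51465137, 236.10822625],
       [  0.        ,   0.        ,   1.        ]]), 'k1': -0.07784497879569896, 'R': array([[-3.85075465e-01,  9.22884602e-01,  9.47614350e-04],
       [ 8.78494043e-01,  3.66238408e-01,  3.06785990e-01],
       [ 2.82781014e-01,  1.18968232e-01, -9.51778051e-01]]), 't': array([ 0.59858021, -0.03945612,  0.37999745])}
{'time_s': 0.1, 'qpos': array([-8.42280947e-01,  4.07297284e-02,  8.39025483e-02, -3.66400439e-04,
       -1.61552137e+00, -3.33700796e-01]), 'joint_velocities': array([-0.00118887, -0.00020806,  0.00160782, -0.00159964,  0.00113132,
       -0.00014707]), 'tau': array([-4.54574096e-03, -3.69349229e+01,  3.48282552e+01,  6.95168093e+00,
       -4.45970378e-03,  2.55518137e-05]), 'tcp_pos': array([ 0.23068824, -0.55348577,  0.191895  ]), 'tcp_rot': array([ 3.14000616e+00, -1.62549635e-04, -2.74676184e+00]), 'contact_force': array([-0.29529743, -0.30419772, -0.01304406]), 'wrist_torque': array([0.02775923, 0.01134269, 0.01064783]), 'grip_width': 0.08543173939126494}
```

View pics/top0.png

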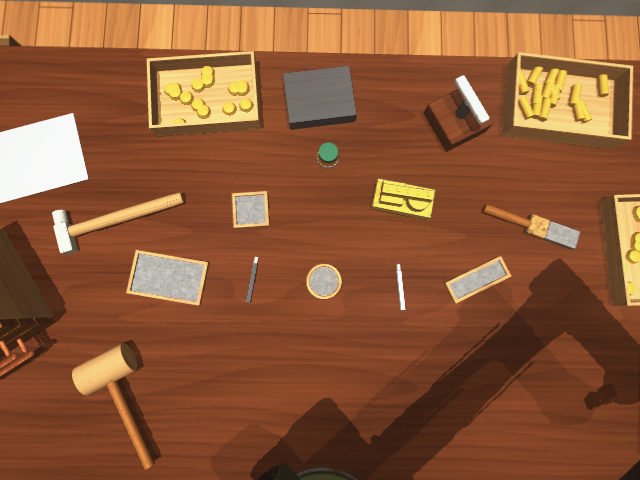

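View pics/side0.png

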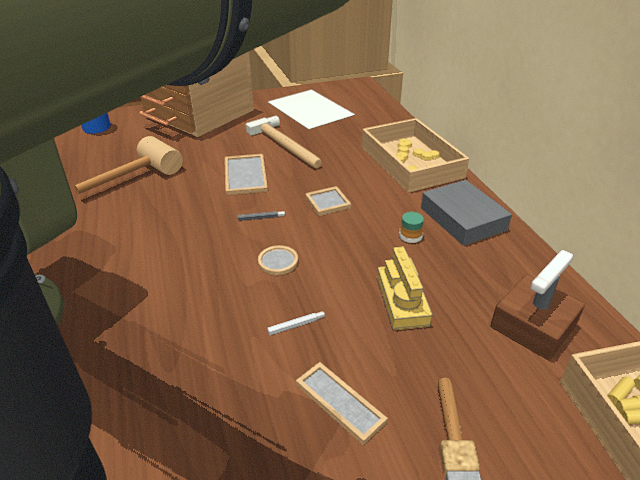

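The top view shows the trays: cover (168,277), round (324,281), bar (478,279) and square (250,209). The stack is at (404,198), and the side view shows the round cap at its near (-y) end. Next I'll measure the trays in code and look at the stack with the wrist camera.

```bash
cat > h.py <<'E'
from plant import bot
import cv2,numpy as np
pi=np.pi
def p2w(px,c,z):
    """pixels -> world points on plane z"""
    px=np.atleast_2d(np.asarray(px,float)); M=c["mtx"]
    d=(px-M[:2,2])/[M[0,0],M[1,1]]; u=d.copy()
    for _ in range(10): u=d/(1+c["k1"]*(u**2).sum(1,keepdims=True))
    R,t=c["R"],c["t"]; o=-R.T@t; r=np.c_[u,np.ones(len(u))]@R
    return o+r*((z-o[2])/r[:,2:])
def w2p(X,c):
    q=np.atleast_2d(X)@c["R"].T+c["t"]; u=q[:,:2]/q[:,2:]
    return u*(1+c["k1"]*(u**2).sum(1,keepdims=True))*[c["mtx"][0,0],c["mtx"][1,1]]+c["mtx"][:2,2]
def rect(w):
    """world xy contour -> centre, (short,long), long-axis angle in (-pi/2,pi/2]"""
    (cx,cy),_,_=r=cv2.minAreaRect((w[:,:2]*1000).astype(np.float32))
    b=cv2.boxPoints(r); e=[b[1]-b[0],b[2]-b[1]]; e.sort(key=np.linalg.norm)
    a=np.arctan2(e[1][1],e[1][0]); a=(a+pi/2)%pi-pi/2
    return cx/1000,cy/1000,np.linalg.norm(e[0]),np.linalg.norm(e[1]),a
def blob(mask,seed):
    n,l,s,ce=cv2.connectedComponentsWithStats(mask.astype(np.uint8))
    i=1+np.argmin(np.hypot(*(ce[1:]-seed).T)+1e4*(s[1:,4]<150))
    return max(cv2.findContours((l==i).astype(np.uint8),cv2.RETR_EXTERNAL,cv2.CHAIN_APPROX_NONE)[0],key=len)[:,0]
def yaw_near(p,a,sym=pi):
    """equivalent yaw whose last joint is nearest mid-range"""
    best=None
    for k in range(-3,4):
        y=a+k*sym
        if abs(y)>2*pi: continue
        q=bot.solve_ik(p,[pi,0,y])
        if q is not None and (best is None or abs(q[5])<best[0]): best=(abs(q[5]),y)
    return best[1]
def shot(cam,name,crop=None,k=1):
    c=bot.get_calibration(cam); im=bot.read_camera(cam)
    o=im if crop is None else im[crop[1]:crop[3],crop[0]:crop[2]]
    cv2.imwrite(f"pics/{name}.png",cv2.resize(o,None,fx=k,fy=k,interpolation=cv2.INTER_CUBIC)[:,:,::-1])
    return im,c
E
python3 - <<'E'
from h import *
im=cv2.imread("pics/top0.png"); c=bot.get_calibration("top")
hsv=cv2.cvtColor(im,cv2.COLOR_BGR2HSV)
felt=(hsv[...,1]<60)&(hsv[...,2]>90)
for n,s in dict(bar=(478,279),square=(250,209),round=(324,281),cover=(168,277)).items():
    k=blob(felt,s); print(n,np.round(rect(p2w(k,c,.006)),4),p2w(k,c,.006).mean(0))
y=(hsv[...,0]>20)&(hsv[...,0]<35)&(hsv[...,1]>120)
k=blob(y,(404,198)); r=rect(p2w(k,c,.03)); print("stack",np.round(r,3))
P=[r[0]-.03,r[1],.30]
for off in (0,):
    yaw=yaw_near(P,r[4]); print(yaw)
bot.move_to(P,[pi,0,yaw]); print(bot.get_state()["time_s"],bot.get_state()["qpos"])
im,c=shot("wrist","w1"); print(w2p([r[0],r[1],.03],c))
E
```

```text
bar [  0.4851  -0.3123  32.2033 113.1317  -1.1043] [ 0.48456419 -0.3113845   0.006     ]
square [ 0.6213  0.1561 58.0874 58.706  -1.4835] [0.62111033 0.15599068 0.006     ]
round [ 4.75900e-01  2.40000e-03  5.25118e+01  5.47456e+01 -1.55420e+00] [0.47616432 0.00204502 0.006     ]
cover [  0.4782   0.3179  75.5507 134.1662   1.4195] [0.47794142 0.31748515 0.006     ]
stack [  0.647  -0.157  59.139 119.468   1.385]
4.526358
2.1333 [ 6.31766934e-02  1.79922503e-01  4.32627601e-01  1.16635650e-04
 -1.82368554e+00 -2.50660059e-01]
[[290.33973362 184.28930936]]
```

View pics/w1.png

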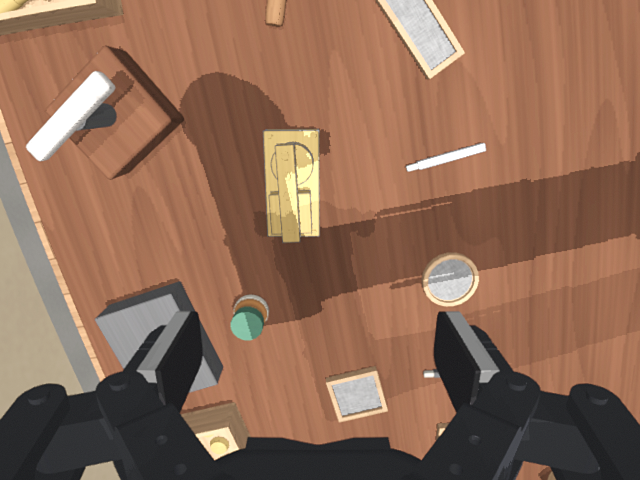

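The wrist picture confirms the trays and the stack at (292,185): bar on top, round cap at the far end (-y), square at the near end (+y). I'll take a closer wrist look.

```bash
python3 - <<'E'
from h import *
c=bot.get_calibration("wrist"); s=bot.get_state(); p=s["tcp_pos"]
o=-c["R"].T@c["t"]; d=c["R"][2]
# where axis hits z=.06 after lowering by dz
z=.19; off=o-p; oo=np.array([0,0,z])+off; hit=oo+d*((.06-oo[2])/d[2])
P=np.array([.647-hit[0],-.157-hit[1],z]); print(P,oo)
bot.move_to(P,[pi,0,s["tcp_rot"][2]])
im,c=shot("wrist","w2"); cv2.imwrite("pics/w2c.png",cv2.resize(im[90:390,170:470],(800,800))[:600,:,::-1] if 0 else cv2.resize(im[100:380,150:490],(800,659))[:600,:,::-1]); 
np.savez("w2.npz",**c); print(bot.get_state()["time_s"])
E
```

```text
[ 0.64346923 -0.17906445  0.19      ] [-0.01494384 -0.07655242  0.3713539 ]
2.7667
```

View pics/w2.png

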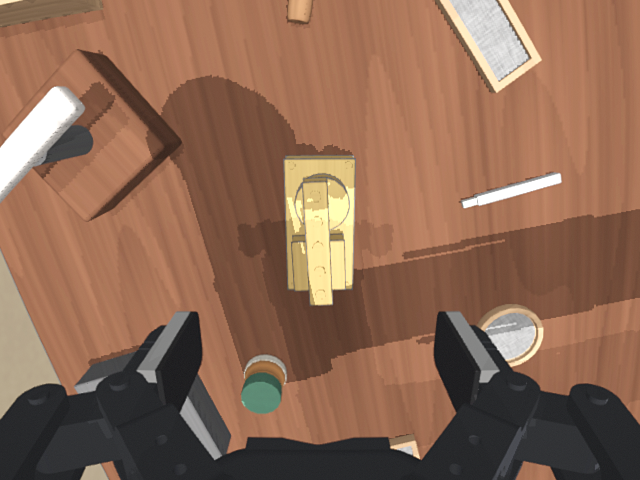

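The stack is now centred at (320,225), with the bar spanning rows 180–305. I'll enlarge it to pick out the edges.

```bash
python3 - <<'E'
import cv2
im=cv2.imread("pics/w2.png")[150:310,270:370]
im=cv2.rotate(im,cv2.ROTATE_90_CLOCKWISE)
cv2.imwrite("pics/w2z.png",cv2.resize(im,None,fx=5,fy=5,interpolation=cv2.INTER_CUBIC))
E
```

```text
(no output)
```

View pics/w2z.png

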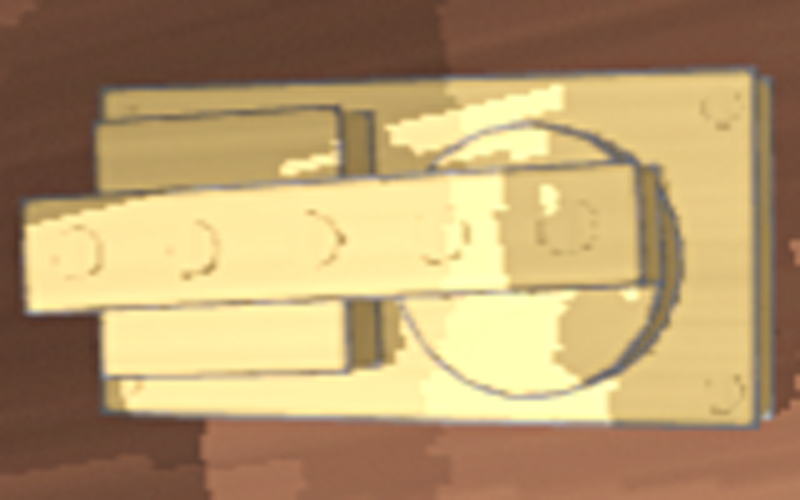

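```bash
python3 - <<'E'
from h import *
c=dict(np.load("w2.npz"))
def f(z,*uv):
    uv=np.array(uv,float); px=np.c_[269.5+(uv[:,1]+.5)/5,309.5-(uv[:,0]+.5)/5]
    return p2w(px,c,z)
for n,z,q in (("bar",.076,[(22,200),(637,162),(643,285),(27,313)]),("square",.052,[(97,123),(338,107),(350,371),(103,378)]),("cover",.028,[(102,88),(753,70),(757,428),(103,412)])):
    w=f(z,*q); L=w[1]+w[2]-w[0]-w[3]; print(n,np.round(w.mean(0),4),np.hypot(*L[:2])/2,np.hypot(*(w[2]+w[3]-w[0]-w[1])[:2])/2,"ang",np.arctan2(L[1],L[0]))
w=f(.052,(535,123),(530,398),(668,260),(403,300)); print("round",w, w[:2].mean(0))
E
```

```text
bar [ 0.6474 -0.1549  0.076 ] 0.10027978671939457 0.018166820191663338 ang -1.7081538303224544
square [ 0.6516 -0.1294  0.052 ] 0.04439652306095988 0.0438736080756583 ang -1.7141198269221523
cover [ 0.6457 -0.1557  0.028 ] 0.1197732544430538 0.06002633202112164 ang -1.755966002611683
round [[ 0.66066074 -0.18670411  0.052     ]
 [ 0.61734624 -0.17762723  0.052     ]
 [ 0.63505944 -0.20370728  0.052     ]
 [ 0.63665498 -0.15956656  0.052     ]] [ 0.63900349 -0.18216567  0.052     ]
```

Measured sizes match the spec to within 0.4 mm, and the wrist and top cameras agree to about 2 mm. Now the bar.

```bash
cat >> h.py <<'E'
def F(): return np.mean([bot.get_state()["contact_force"] for _ in range(3)],0)
def pick(x,y,a,zt,opening,grip,lift=.16):
    yaw=yaw_near([x,y,lift],a)
    bot.move_gripper(opening)
    bot.move_to([x,y,lift],[pi,0,yaw])
    bot.movel([x,y,zt+.03],.2); bot.movel([x,y,zt],.06)
    f0=F(); bot.move_gripper(0.0,grip); bot.dwell(.2)
    s=bot.get_state(); print("grip",s["grip_width"],"dF",np.round(F()-f0,2))
    bot.movel([x,y,zt+.02],.05); bot.movel([x,y,lift],.2)
    s=bot.get_state(); print("lifted",s["grip_width"],s["time_s"],s["tcp_pos"])
def place(x,y,a,h,opening,travel=.16,sym=pi,go=True):
    """h: TCP height above the piece's underside"""
    yaw=yaw_near([x,y,travel],a,sym)
    bot.movel([x,y,travel],.2,[pi,0,yaw]); bot.dwell(.2)
    bot.movel([x,y,.03+h],.15); bot.movel([x,y,.008+h],.03); bot.dwell(.2)
    f0=F(); z=.008+h
    while z>.004+h:
        z-=.0005; bot.movel([x,y,z],.02); bot.dwell(.06); d=F()-f0
        if d[2]>2: break
    print("contact z",z-h,np.round(d,2),bot.get_state()["tcp_pos"])
    w=bot.get_state()["grip_width"]
    bot.move_gripper(w+opening); bot.dwell(.2)
    bot.movel([x,y,z+.04],.1); bot.movel([x,y,travel],.25); print("t",bot.get_state()["time_s"])
E
python3 - <<'E'
from h import *
pick(.6474,-.1549,-1.708,.0595,.045,35)
place(.4851,-.3118,-1.1043,.0075,.02)
im,c=shot("top","t1")
cv2.imwrite("pics/t1z.png",np.vstack([cv2.resize(im[240:315,425:535],(800,545)) ])[:,:,::-1])
im,c=shot("wrist","w3")
E
```

```text
grip 3.32824788672969e-05 dF [ 0.78  0.02 -0.36]
lifted -0.00011750444452231782 6.4667 [ 0.64746068 -0.15470778  0.16015568]
contact z 0.003999999999999997 [-0.44  1.76 -0.09] [ 0.48507472 -0.31179736  0.01147507]
t 14.1167
```

View pics/t1.png

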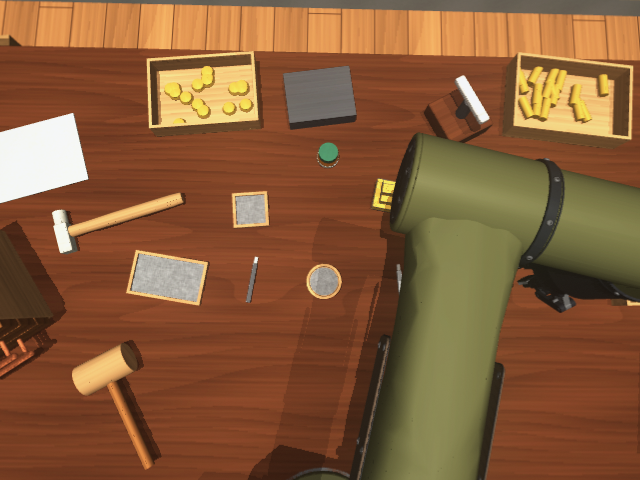

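View pics/w3.png

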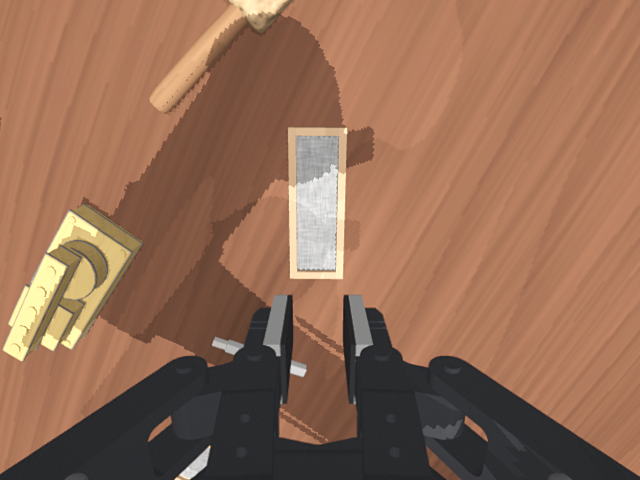

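The grasp missed: the gripper closed to 0, and wrist view w3 shows the tray (318,205) still empty and the bar still on the stack. I need another look at the stack before retrying.

```bash
python3 - <<'E'
from h import *
yaw=yaw_near([.643,-.179,.19],-1.757)
bot.movel([.5,-.25,.19],.25); bot.move_to([.64346923,-.17906445,.19],[pi,0,yaw])
im,c=shot("wrist","w4"); np.savez("w4.npz",**c)
z=cv2.rotate(im[150:310,270:370],cv2.ROTATE_90_CLOCKWISE)
a=cv2.resize(z,None,fx=5,fy=5,interpolation=cv2.INTER_CUBIC)
im,c=shot("side","s4")
b=cv2.resize(im[220:350,340:470],(0,0),fx=3,fy=3)
cv2.imwrite("pics/c4.png",a[:,:,::-1]);cv2.imwrite("pics/s4z.png",b[:,:,::-1])
print(bot.get_state()["time_s"])
E
```

```text
15.525
```

View pics/c4.png

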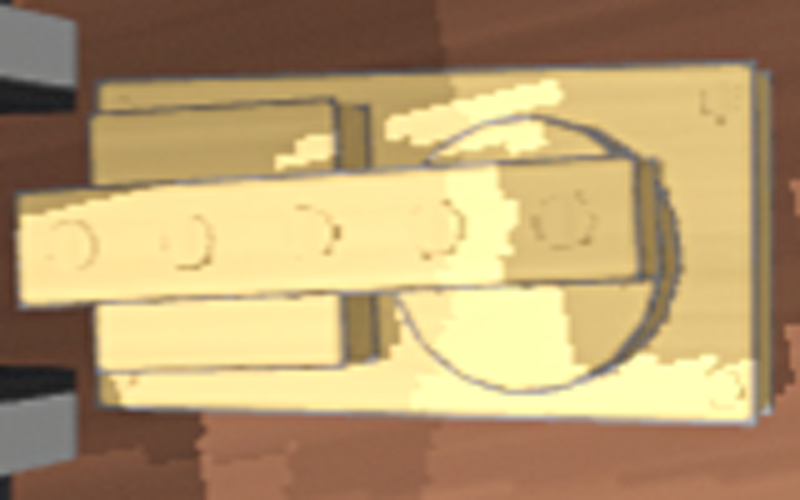

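Nothing has moved. I'll go to the same grasp pose with the jaws open and check from the side camera before closing.

```bash
python3 - <<'E'
from h import *
x,y=.6474,-.1549
yaw=yaw_near([x,y,.16],-1.708); bot.move_gripper(.045)
bot.move_to([x,y,.16],[pi,0,yaw]); bot.movel([x,y,.09],.2); bot.movel([x,y,.0595],.06)
s=bot.get_state(); print(s["tcp_pos"],s["tcp_rot"],s["grip_width"],yaw)
im,c=shot("side","s5")
print(w2p([[x,y,.0595],[x,y,.076]],c))
a=cv2.resize(im[200:350,310:510],(800,600)); cv2.imwrite("pics/s5z.png",a[:,:,::-1])
E
```

```text
[ 0.64743417 -0.15502976  0.0595431 ] [ 3.14155208e+00 -3.57873918e-04 -1.70793548e+00] 0.04498427174779304 -1.708
[[405.28416507 274.39798996]
 [406.27641672 266.54778208]]
```

View pics/s5z.png

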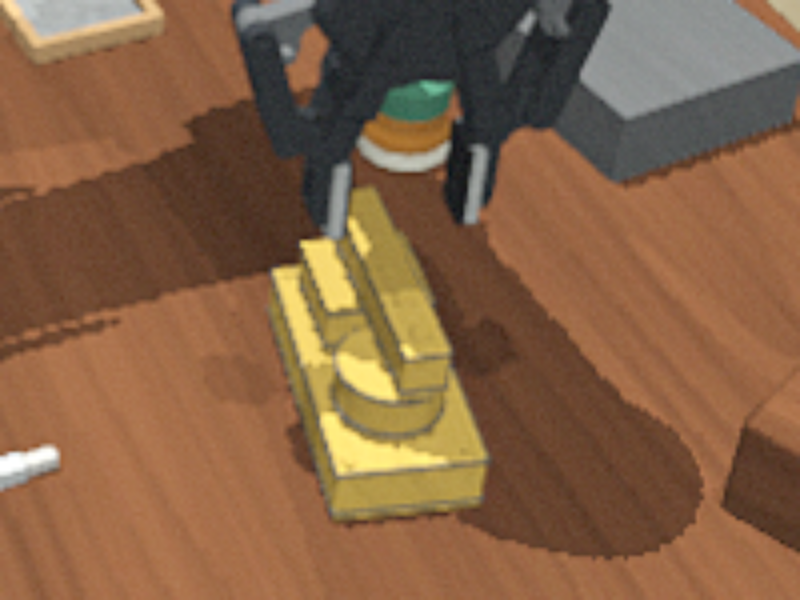

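```bash
python3 - <<'E'
from h import *
s=bot.get_state(); p=s["tcp_pos"]; c=bot.get_calibration("wrist"); Rt=cv2.Rodrigues(np.zeros(3))[0]
print("TCP in wrist px",w2p(p,c), w2p(p+[0,0,.019],c))
cs=bot.get_calibration("side")
for d in ([0,0,0],[0,0,.01],[0,.02,0],[0,.04,0],[0,0,.04],[.02,0,0]): print(d,w2p(p+np.array(d),cs))
im,c=shot("wrist","w6")
E
```

```text
TCP in wrist px [[316.41331139 274.8809207 ]] [[316.29883951 292.09621488]]
[0, 0, 0] [[405.47540364 274.1946715 ]]
[0, 0, 0.01] [[406.07559472 269.4567783 ]]
[0, 0.02, 0] [[400.23040377 266.29643123]]
[0, 0.04, 0] [[395.16551873 258.67087423]]
[0, 0, 0.04] [[407.92778233 254.81536636]]
[0.02, 0, 0] [[416.92285859 271.60707439]]
```

View pics/w6.png

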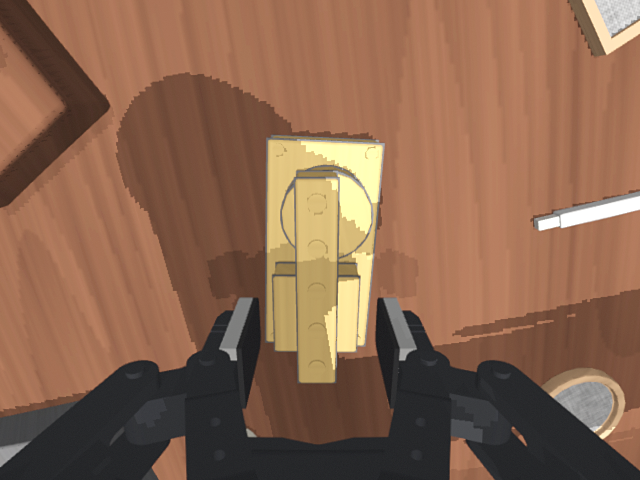

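The fingertips appear about 35 mm above the TCP the robot reports, in both the side view (tips at ~(411,257), predicted (405,274)) and the wrist view. The lateral position is fine. A gentle touch on bare table will settle the height.

```bash
python3 - <<'E'
from h import *
s=bot.get_state(); p=s["tcp_pos"]
bot.movel([p[0],p[1],.16],.25); bot.movel([.56,-.08,.12],.25); bot.move_gripper(0.0,20)
bot.movel([.56,-.08,.012],.15); bot.dwell(.2); f0=F(); z=.012
try:
  while z>-.06:
    z-=.001; bot.movel([.56,-.08,z],.02); d=F()-f0
    if abs(d[2])>2.5: break
except bot.MotionError as e: print("err",e)
s=bot.get_state(); print(z,d,s["tcp_pos"],s["grip_width"],s["time_s"])
bot.movel([.56,-.08,.1],.2)
E
```

```text
-0.03900000000000003 [-1.1543108   0.33274384  5.02284152] [ 0.56019112 -0.08004903 -0.03832302] 0.00012353271869798907 32.9333
```

The shut tips touch the table at a reported z of −38.3 mm, so the true fingertip is 38 mm behind the reported TCP. I'll build that offset in, add a grip check and shorten the place routine to save time.

```bash
cat >> h.py <<'E'
OFF=.038   # true fingertip is this far behind the reported TCP
def pick(x,y,a,zt,opening,grip,wexp,lift=.12):
    L,Z=lift-OFF,zt-OFF
    yaw=yaw_near([x,y,L],a)
    bot.move_gripper(opening)
    bot.move_to([x,y,L+.02],[pi,0,yaw])
    bot.movel([x,y,Z+.025],.2); bot.movel([x,y,Z],.08)
    bot.move_gripper(0.0,grip); bot.dwell(.15)
    w=bot.get_state()["grip_width"]; print("grip",w)
    assert abs(w-wexp)<.004
    bot.movel([x,y,Z+.015],.06); bot.movel([x,y,L],.25)
    s=bot.get_state(); print("lifted",s["grip_width"],s["time_s"]); assert abs(s["grip_width"]-wexp)<.004
def place(x,y,a,h,opening,travel=.12,sym=pi):
    T=travel-OFF; H=h-OFF
    yaw=yaw_near([x,y,T],a,sym)
    bot.movel([x,y,T],.25,[pi,0,yaw])
    bot.movel([x,y,.025+H],.2); bot.movel([x,y,.008+H],.06); bot.dwell(.15)
    f0=F(); z=.008
    while z>.0045:
        z-=.0005; bot.movel([x,y,z+H],.03); d=F()-f0
        if d[2]>1.5: break
    s=bot.get_state(); print("contact z",z,np.round(d,2),"t",s["time_s"])
    bot.move_gripper(s["grip_width"]+opening); bot.dwell(.1)
    bot.movel([x,y,z+H+.03],.12); print("t",bot.get_state()["time_s"])
E
python3 - <<'E'
from h import *
pick(.6474,-.1549,-1.708,.0595,.045,35,.018)
place(.4851,-.3118,-1.1043,.0075,.015)
s=bot.get_state()["tcp_pos"]; bot.movel([s[0],s[1],.1],.25)
shot("wrist","w7")
E
```

```text
grip 0.01699661592853608
lifted 0.017139621502037048 36.925
contact z 0.005999999999999998 [-2.02  2.39  5.81] t 40.1417
t 40.9333
```

View pics/w7.png

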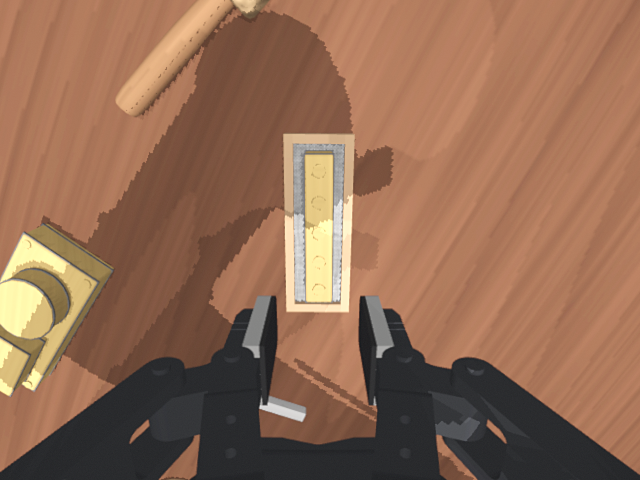

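The bar lies flat inside its tray: contact was at felt height (6.0 mm), and felt shows around it at (318,225). Now the square and the round cap.

```bash
python3 - <<'E'
from h import *
pick(.6516,-.1294,-1.714,.0355,.066,40,.044)
place(.6213,.1561,-1.4835,.0075,.014,sym=pi/2)
s=bot.get_state()["tcp_pos"]; bot.movel([s[0],s[1],.09],.25)
pick(.6390,-.1822,-1.756,.0355,.066,40,.044)
place(.4762,.0022,-1.6,.0075,.014,sym=pi/4)
s=bot.get_state()["tcp_pos"]; bot.movel([s[0],s[1],.09],.25)
shot("top","t8"); im,c=shot("wrist","w8")
E
```

```text
grip 0.04305467285688226
lifted 0.04332441343880884 45.2167
contact z 0.006499999999999999 [-1.03 -0.44  2.68] t 48.4333
t 49.225
grip 0.04236110860686754
lifted 0.04269391323426951 53.5667
contact z 0.006499999999999999 [-2.15 -0.45  4.2 ] t 56.6167
t 57.4083
```

View pics/w8.png

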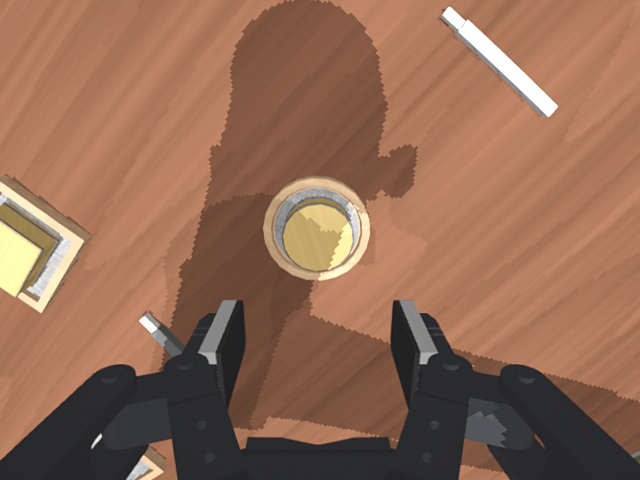

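View pics/t8.png

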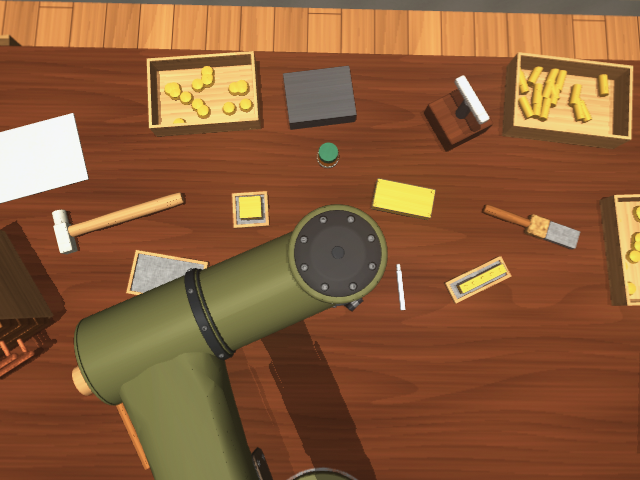

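The top view shows the bar (478,279) and square (250,208) inside their trays, and the wrist view shows the round cap inside its rim (317,230). The bare cover is still at (404,198), so it goes next.

```bash
python3 - <<'E'
from h import *
pick(.6457,-.1557,-1.756,.0068,.083,60,.060)
place(.4780,.3177,1.4195,.0068,.012)
s=bot.get_state()["tcp_pos"]; bot.movel([s[0],s[1],.1],.25)
im,c=shot("wrist","w9")
bot.move_to([.45,-.1,.2],[pi,0,yaw_near([.45,-.1,.2],-1.6)])
im,c=shot("top","t9"); st,_=shot("side","s9")
cv2.imwrite("pics/f9.png",np.hstack([cv2.resize(im[170:320,110:290],(480,400)),cv2.resize(st[140:290,210:370],(320,400))])[:,:,::-1])
print(bot.get_state()["time_s"])
E
```

```text
grip 0.05850801795979963
lifted 0.05838086328618508 61.8833
contact z 0.006499999999999999 [-3.05 -2.05  5.35] t 65.9667
t 66.7417
69.0
```

View pics/w9.png

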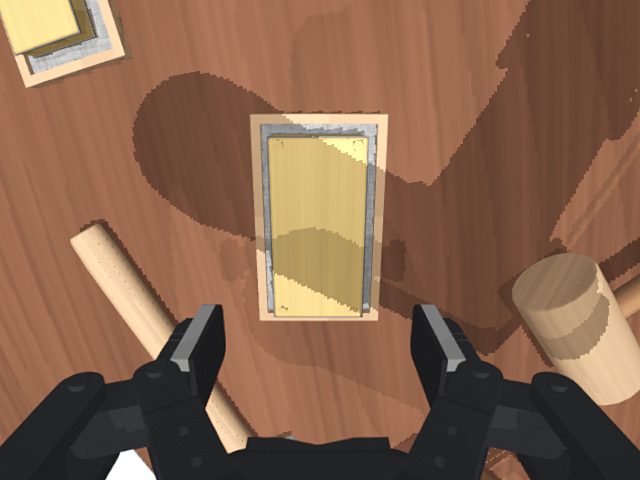

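View pics/f9.png

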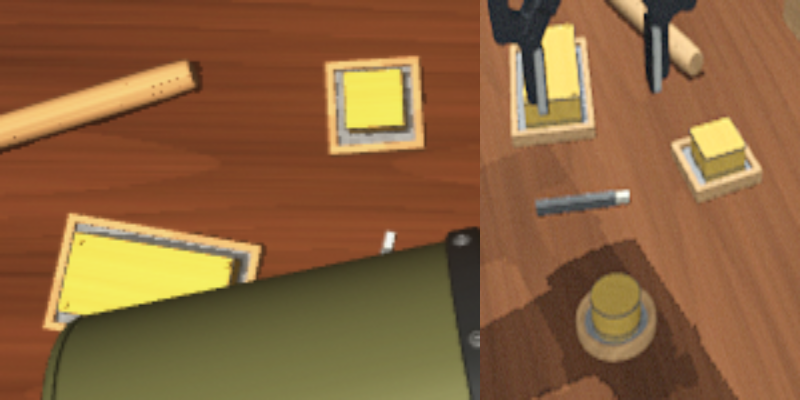

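The cover sits flat: contact was at felt height, its edges are parallel to the rim, and felt shows round it. Square and round are also inside their rims. Handing in.

```bash
python3 -c "
from plant import bot
bot.dwell(.3); print(bot.hand_in(), bot.get_state()['time_s'])"
```

```text
the job is handed in; nothing more can be done
the job is handed in; nothing more can be done
```

I unstacked the fittings in order (bar, square, round, cover), laid each in its own tray and handed in at about 69 s of the 99 s allowed. No verdict was reported.

**Missed grasp:** My first grasp of the bar closed on air, and the place routine then ran with empty jaws. Nothing was moved. The true fingertips sit about 38 mm behind the TCP the robot reports. I confirmed that with a light touch on bare table (about 5 N), corrected for it, and all four grasps then held.

**Last checks:**
- **Seating:** each piece touched down at 6.0–6.5 mm, which is felt height rather than the 11 mm rim. Contact force was under 6 N before release.
- **Pictures:** the last views show every piece upright and inside its rim, with the gripper clear. In the final top picture the arm hid part of the cover tray, so for the cover I relied on the wrist and side views. The bar and round cap had last been checked closely right after they were placed.

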